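# Transfer satellite modules from the transit tray to the integration rack

## Robot

A 6-joint arm with a two-finger parallel gripper is mounted at the origin on the work surface. World frame = base frame: x ahead of the robot, y to its left, z up, the work surface at z = 0. Lengths are in m, angles in rad, forces in N, time in s.
With the tool pointing down it reaches from about 0.15 to 0.775 m from the base axis. Payload 6.1 kg.
Tool frame: the origin (TCP) lies midway between the tips of the shut fingers; the grasp point (between the pads) lies 19 mm behind it; z points along the fingers, y is the line along which they close (so a half turn about z gives the same grasp; the last joint's range is limited). The gripper opens to 85 mm and grips with 20 to 120 N. Pads are 22 mm wide; open, the fingers measure 114 mm over their backs; the gripper's body (76 mm by 85 mm) begins 54 mm behind the grasp point. The pads swing forward as they close: fully open they stand 13 mm farther back than shut.
Start: joints at [0, 0.126, -0.04, 1.405, 0, 1.571], TCP at [0.525, -0, 0.231] pointing down, gripper open.
Joint ranges: [-2.72, 2.72], [-0.95, 1.95], [-1.27, 1.35], [-1.78, 2.02], [-1.46, 1.47], [-3.14, 3.14]. Speed limits (rad/s): [2.39, 2.39, 3.01, 3.14, 3.14, 3.14].

## Interface

Orientations are given as a 3x3 rotation matrix whose columns are the frame's x, y, z axes.
In Python, from bench import manip gives the robot as it stands.
- The arm moves only by the tool jog_arm, never from a script. Its argument "increments" is a list that holds one entry, the list of rows, each a list of 6 numbers: the shift along the tool's x, y, z each as a share of 400 mm, from -1 to 1, then the turn, a rotation vector about the tool's x, y, z each as a share of pi/2 rad, from -1 to 1. In form: [[[tx, ty, tz, wx, wy, wz], ...]]. A call has 1 to 20 rows; each row is the pose to reach, as a shift and turn from the pose commanded when the call began, along the tool's axes at that moment; what a row does not reach only later rows make up. A row lasts 1/8 s, in which the tool goes at most 62.5 mm and 10.7 degrees, less where a joint would pass 70% of its speed; a pose out of reach is approached as far as the arm can. A call with a number of a shift or a turn outside -1 to 1 is refused whole. A call with a gripper value outside its range is refused whole. "jaw" is the finger opening in mm, from 0 to 85.4, set as the call begins (left out, the last holds). The fingers move at their own pace and stop on an object; the grip force is fixed at half the most. Time passes only in rows, so rows that repeat a pose let the fingers close. It gives the time, the measured TCP pose, the force, the opening and the grip force at its end, in the units of the state.
- manip.state(): the state, without advancing time (a new reading comes with each control period).
- manip.snapshot(name): name is "scene" or "side" or "wrist"; returns a dict with "img" (384x512x3 uint8, red, green, blue), "camera_matrix" (3x3 intrinsics, pixels), "position" and "attitude" of the camera in the world; the wrist camera has in their place "tool_from_camera" (4x4, takes a point from camera to tool coordinates, whose origin is the TCP and whose axes are the flange's). Camera axes: x right, y up, looking along -z (the intrinsics and any distortion apply to the point x, -y, -z); pixel columns grow to the right and rows downward; lengths in m; the calibration is good to about 2 mm. A picture is of the moment at which its call begins: read the wrist's pose just before it. There is no depth.
- manip.job_done(): hands the job in; it is judged then, once.
The state is a dict: "time": time; "joint_pos": joint angles; "qvel": joint speeds; "tau": joint torques, N m; "tcp_pos": TCP position; "orientation": TCP orientation; "contact_force": force on the tool from outside, world axes, zero at the start; "wrist_torque": the same for the moment, N m; "grip_width": opening from 0.0 (shut) to 1.0 (fully open); "finger_force": force on a finger pad.
Only numpy, scipy, OpenCV 4.12 (cv2) and the standard library are available. Lean on these libraries where they do the work, as an engineer would, in place of code of your own. Each camera call takes 0.05 s, during which the arm holds its last target. There are 200 camera calls.

## Task

Move the four satellite modules from the dark transit tray to the aluminium integration rack, one to a bay, keeping their order: the module that stood next to the tray's carry handle goes into the bay next to the rack's upright post, the next one into the next bay, and so on. Lower each one onto its bay floor so that it stands upright and flat, drop none and let none fall over, and leave the screwdriver, the blue bin and the tape roll where they are.

Things in the scene. Friction and masses are not known exactly. Their poses are not given: they have to be found in the camera images.
- wheel: Reaction wheel module: an upright aluminium drum, 40 mm in diameter, on a square foot 44 x 44 x 6 mm, with a small dark hub (14 mm wide, 6 mm high) on top; 58 mm high, about 0.24 kg. Grip the drum, 40 mm wide, 6 to 52 mm above the underside. Origin: centre of its underside; z up.
- camera: Star camera module: a grey square block 40 x 40 x 50 mm with a black cone on top that widens upward to 38 mm; 74 mm high, about 0.20 kg. Grip the block, 40 mm wide. Origin: centre of its underside; z up.
- battery: Battery module: a black block 28 mm (its x) x 44 mm (its y) x 52 mm high with the silver ends of two round cells, 18 mm wide, side by side on top; 64 mm high, about 0.18 kg. Grip it across x, 28 mm wide. Origin: centre of its underside; z up.
- radio: Radio module: an aluminium square block 40 x 40 x 48 mm with five thin upright cooling fins on top, 14 mm high; 62 mm high, about 0.22 kg. Grip the block, 40 mm wide. Origin: centre of its underside; z up.
- nest_wheel: Grey square nest fixed on the tray, 64 x 64 mm, floor 4 mm thick, rim 4 mm wide, 10 mm high in all. At the start the reaction wheel stands in it, underside 12 mm above the bench, within 3 mm of its centre and 9 degrees of its axes. It shows where that module stood; all nests look alike. Origin: centre of its underside; x across the row, y along it.
- nest_camera: Grey square nest fixed on the tray, 64 x 64 mm, floor 4 mm thick, rim 4 mm wide, 10 mm high in all. At the start the star camera stands in it, underside 12 mm above the bench, within 3 mm of its centre and 9 degrees of its axes. It shows where that module stood; all nests look alike. Origin: centre of its underside; x across the row, y along it.
- nest_battery: Grey square nest fixed on the tray, 64 x 64 mm, floor 4 mm thick, rim 4 mm wide, 10 mm high in all. At the start the battery stands in it, underside 12 mm above the bench, within 3 mm of its centre and 9 degrees of its axes. It shows where that module stood; all nests look alike. Origin: centre of its underside; x across the row, y along it.
- nest_radio: Grey square nest fixed on the tray, 64 x 64 mm, floor 4 mm thick, rim 4 mm wide, 10 mm high in all. At the start the radio stands in it, underside 12 mm above the bench, within 3 mm of its centre and 9 degrees of its axes. It shows where that module stood; all nests look alike. Origin: centre of its underside; x across the row, y along it.
- handle: Carry handle of the tray, fixed: an upright steel bow 50 mm high, 60 mm wide, at one or other end of the row (a low black bumper is at the other). Nest centres lie 53, 123, 193, 263 mm from it. Origin: centre of its underside. The tray is a fixed dark plate 74 x 360 x 8 mm; it may lie nearer the robot than the rack or farther.
- rack: Fixed aluminium plate with grey bay floors, 78 x 360 mm, with four bays in a row along its y and a dark round post (24 mm thick, 50 mm high) at its +y end, to the robot's left. Origin: centre of its underside. Bay centres at x = 0, y = +105 (next to the post), +35, -35, -105 mm; bays 62 x 62 mm inside, floors 10 mm above the bench, walls 8 mm thick and 6 mm high.
- driver: Bystander: screwdriver, 170 mm long with a black handle, lying on the bench at the left of the work. Origin: about its middle, on the underside.
- bin: Bystander: small open blue bin, 100 x 75 x 45 mm, at the right of the work. Origin: centre of its underside.
- tape: Bystander: roll of amber tape lying flat, 80 mm across, 18 mm high, at the right of the work. Origin: centre of its underside.

How it is judged:
By the outcome, as a careful person would: the job done as asked, in the order asked, and still so for the second after the job is handed in, with the robot touching nothing.
It also fails if it takes over 104 s, if anything falls off the work surface, if the arm or the gripper's body presses on something with over 40 N, if the wrist force passes 120 N, or if a joint passes its speed limit or range.

## Working session

There is one attempt and no reset: what is moved stays moved. The work goes in short steps, Python scripts to look and compute and a tool call to move; the robot and the scene stay as the last step left them, time stands still between calls to the robot, and variables do not carry over. Pictures are saved under pics/ and viewed, at most 14 in all, crops included, and the job is handed in when it is done.

Besides the shell and the picture viewer there is one more tool, called after "Call:" as name(argument=value, ...) on one line, values as JSON. jog_arm: Moves the arm, as the interface text tells. Its arguments: {"type":"object","properties":{"increments":{"type":"array","items":{"type":"array","items":{"type":"array","items":{"type":"number","minimum":-1,"maximum":1}}}},"jaw":{"type":"number"}},"required":["increments"]}

```bash
ls; mkdir -p pics; python3 - <<'E'
from bench import manip
import cv2,json,numpy as np
s=manip.state();print(s['time'],s['tcp_pos'],np.round(s['orientation'],3).tolist())
for n in ("scene","side"):
    d=manip.snapshot(n);cv2.imwrite(f'pics/{n}0.png',cv2.resize(d['img'][:,:,::-1],None,fx=1.5,fy=1.5,interpolation=cv2.INTER_CUBIC))
    print({k:(np.round(v,4).tolist() if k!='img' else 0) for k,v in d.items()})
    np.save(n+'.npy',d,allow_pickle=True)
E
```

```text
pics
0.0 [5.24590778e-01 4.55799871e-07 2.30532225e-01] [[-0.0, 1.0, -0.002], [1.0, 0.0, -0.0], [-0.0, -0.002, -1.0]]
{'img': 0, 'camera_matrix': [[372.6297, 0.0, 259.7421], [0.0, 372.6297, 195.3336], [0.0, 0.0, 1.0]], 'position': [1.1484, 0.0427, 0.7628], 'attitude': [[-0.0484, -0.7612, 0.6468], [0.9988, -0.0346, 0.034], [-0.0034, 0.6476, 0.7619]]}
{'img': 0, 'camera_matrix': [[424.8504, 0.0, 253.7812], [0.0, 424.8504, 172.9699], [0.0, 0.0, 1.0]], 'position': [0.3493, 0.772, 0.9583], 'attitude': [[-0.973, 0.1849, -0.1379], [-0.2302, -0.7403, 0.6316], [0.0147, 0.6464, 0.7629]]}
```

View pics/scene0.png

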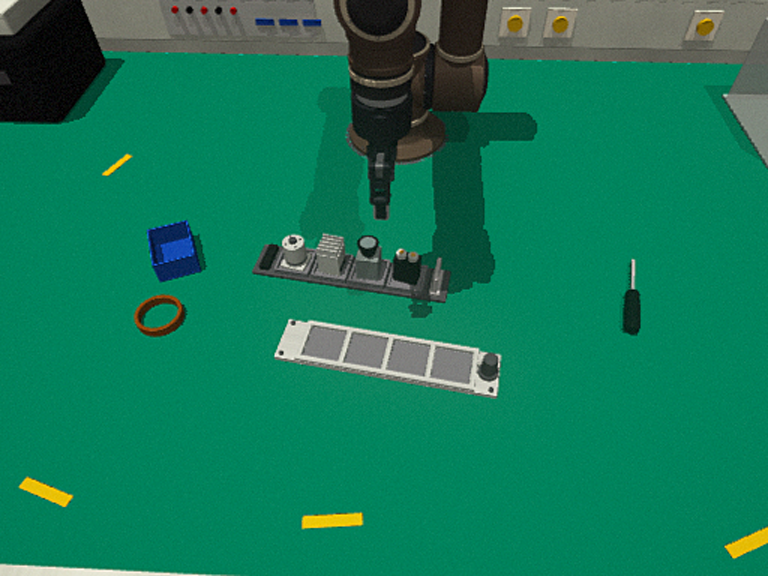

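View pics/side0.png

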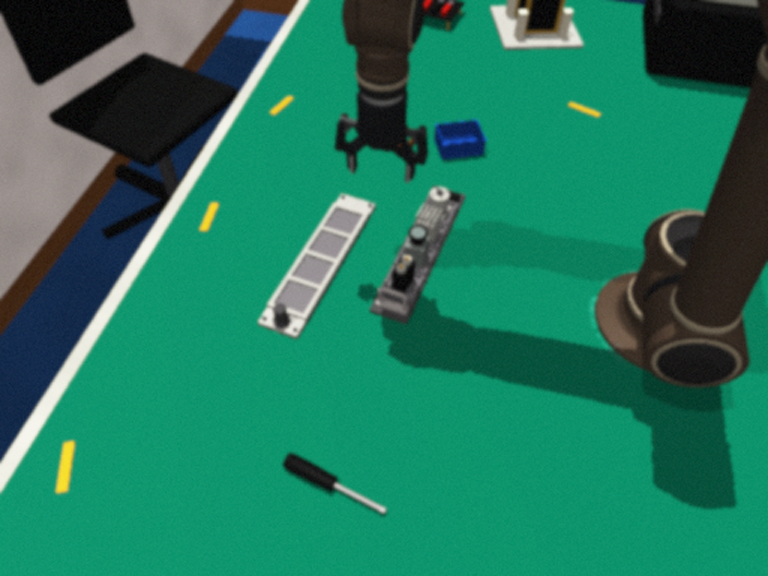

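The handle and the post are both on the robot's left. In the scene view the order from the handle is battery (407,265), camera (368,258), radio (331,255), wheel (293,252). The rack is at (390,357), with its post at (489,365). Next I'll localise these points roughly and check the wrist view.

```bash
cat >h.py <<'E'
import numpy as np,cv2
from bench import manip
def ray(d,u,v):
    K=d['camera_matrix'];return np.array([(u-K[0,2])/K[0,0],-(v-K[1,2])/K[1,1],-1.])
def cam(d,s=None):
    if 'attitude' in d: return np.array(d['attitude']),np.array(d['position'])
    T=np.array(d['tool_from_camera']);R=np.array(s['orientation'])
    return R@T[:3,:3],R@T[:3,3]+s['tcp_pos']
def topix(d,p,s=None):
    R,t=cam(d,s);q=R.T@(np.array(p)-t);K=d['camera_matrix']
    return K[0,2]+K[0,0]*q[0]/-q[2],K[1,2]-K[1,1]*q[1]/-q[2]
def hit(d,u,v,z,s=None):
    R,t=cam(d,s);r=R@ray(d,u,v);return t+r*(z-t[2])/r[2]
def wrist(name,fx=1.5):
    s=manip.state();d=manip.snapshot('wrist');d['s']=s
    np.save(name+'.npy',d,allow_pickle=True)
    cv2.imwrite(f'pics/{name}.png',cv2.resize(d['img'][:,:,::-1],None,fx=fx,fy=fx,interpolation=cv2.INTER_CUBIC))
    return d,s
E
python3 - <<'E'
from h import *
L=lambda n:np.load(n+'.npy',allow_pickle=True).item()
d=L('scene')
P={'bayTL':(308,325,.013),'bayTR':(477,348,.013),'bayBR':(472,384,.013),'bayBL':(302,358,.013),'post top':(490,358,.06),'bat top':(406,253,.076),'camtop':(369,243,.086),'radio':(331,238,.074),'wheel':(293,241,.07),'handle':(439,262,.058)}
for k,(u,v,z) in P.items(): print(k,np.round(hit(d,u/1.5,v/1.5,z),4))
d=L('side')
for k,(u,v,z) in {'post top':(281,310,.06),'camtop':(418,233,.086),'wheel':(440,193,.07),'bat':(404,262,.076)}.items(): print(k,np.round(hit(d,u/1.5,v/1.5,z),4))
d,s=wrist('w0');print(s['time'],d['camera_matrix'],np.round(d['tool_from_camera'],3).tolist(),d.keys())
E
```

```text
bayTL [ 0.5887 -0.1243  0.013 ]
bayTR [0.6226 0.1567 0.013 ]
bayBR [0.6906 0.1454 0.013 ]
bayBL [ 0.655  -0.1244  0.013 ]
post top [0.6729 0.168  0.06  ]
bat top [0.4742 0.0358 0.076 ]
camtop [ 0.4628 -0.0284  0.086 ]
radio [ 0.4412 -0.0976  0.074 ]
wheel [ 0.4476 -0.1647  0.07  ]
handle [0.4757 0.0935 0.058 ]
post top [0.6523 0.1812 0.06  ]
camtop [ 0.4544 -0.0299  0.086 ]
wheel [ 0.4345 -0.1626  0.07  ]
bat [0.4664 0.0371 0.076 ]
0.1 [[307.15509992   0.         255.73180696]
 [  0.         307.15509992 187.1102054 ]
 [  0.           0.           1.        ]] [[-0.001, 0.953, 0.302, 0.078], [1.0, 0.001, -0.001, 0.002], [-0.001, 0.302, -0.953, -0.143], [0.0, 0.0, 0.0, 1.0]] dict_keys(['img', 'camera_matrix', 'tool_from_camera', 's'])
```

View pics/w0.png

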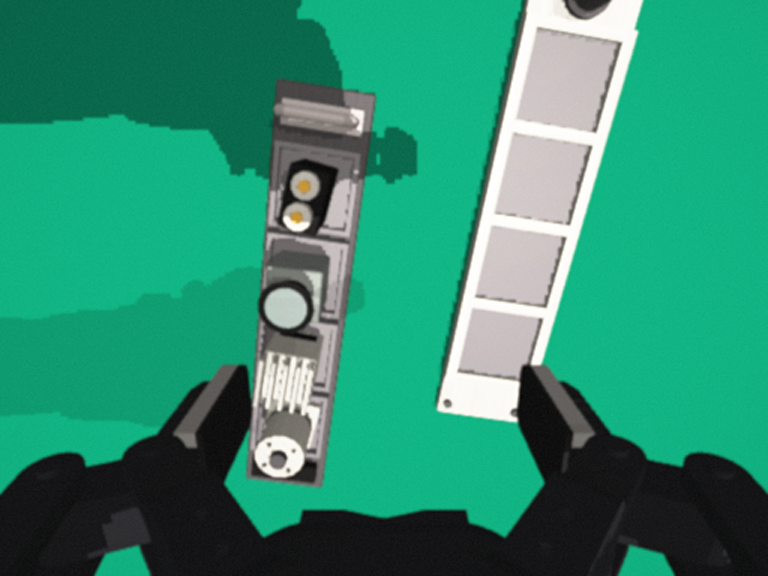

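The wrist view shows the tray on the left: handle (317,112), battery (305,190), camera (287,305), radio (290,380), wheel (279,455). The rack is on the right, with bay grey areas starting at (580,80), (545,175), (515,260), (500,340). I'll fit both poses from corner points and check the result with an overlay.

```bash
cat >>h.py <<'E'
from scipy.optimize import least_squares
def pose(q,p):
    c,s=np.cos(q[2]),np.sin(q[2]);p=np.atleast_2d(p)
    return np.c_[q[0]+c*p[:,0]-s*p[:,1],q[1]+s*p[:,0]+c*p[:,1],p[:,2]]
def fit(d,s,pts,pix,q0):
    pix=np.array(pix);f=lambda q:(np.array([topix(d,p,s) for p in pose(q,pts)])-pix).ravel()
    r=least_squares(f,q0,loss='soft_l1');return r.x,f(r.x).reshape(-1,2)
E
python3 - <<'E'
from h import *
d=np.load('w0.npy',allow_pickle=True).item();s=d['s']
pts=[];
for k in range(4):
    y=105-70*k
    pts+=[(-.031,(y+31)/1e3,.016),(-.031,(y-31)/1e3,.016),(.031,(y+31)/1e3,.013),(.031,(y-31)/1e3,.013)]
pix=np.array([(538,28),(516,122),(621,42),(596,133),(512,133),(494,213),(594,140),(572,228),(490,226),(475,297),(572,236),(547,305),(472,308),(458,371),(547,315),(527,380)])/1.5
q,r=fit(d,s,pts,pix,[.64,.02,-.1]);print('rack',np.round(q,4),np.abs(r).mean(0),np.abs(r).max(0))
tp=[(-.037,.18,.008),(.037,.18,.008),(-.037,-.18,.008),(.037,-.18,.008)]
tq,r=fit(d,s,tp,np.array([(277,80),(375,93),(247,478),(321,486)])/1.5,[.45,-.05,-.1]);print('tray',np.round(tq,4),r.round(1).tolist())
np.save('rq',q);np.save('tq',tq)
hx=pose(q,[(0,(105-70*k)/1e3,.01) for k in range(4)]);print('bays',hx.round(4).tolist())
print('handle',hit(d,317/1.5,104/1.5,.058,s))
# module tops
for n,u,v,z in [('bat1',305,183,.076),('bat2',298,216,.076),('cam',287,305,.086),('radio fins top',290,384,.074),('wheel',279,458,.070)]:
    print(n,hit(d,u/1.5,v/1.5,z,s).round(4),)
# overlay
im=cv2.resize(d['img'][:,:,::-1],None,fx=4,fy=4,interpolation=cv2.INTER_CUBIC)
def poly(P,c):
    cv2.polylines(im,[np.array([[topix(d,p,s) for p in P]])[0].__mul__(4).astype(int)],True,c,1)
for k in range(4):
    y=(105-70*k)/1e3;poly(pose(q,[(a*.031,y+b*.031,.016) for a,b in((-1,-1),(-1,1),(1,1),(1,-1))]),(0,0,255))
poly(pose(tq,[tp[i] for i in (0,1,3,2)]),(0,255,255))
for sgn in (-1,1):
  for D in (53,123,193,263):
    pass
cv2.imwrite('pics/ov.png',im[180:1320,640:1740][::1,::1][:, :]) 
cv2.imwrite('pics/ov.png',cv2.resize(im[180:1320,620:1740],None,fx=.52,fy=.52,interpolation=cv2.INTER_AREA))
E
```

```text
rack [ 0.6431  0.0103 -0.1533] [0.73007561 1.05374541] [2.92949936 3.05821101]
tray [ 0.4576 -0.0653 -0.1519] [[-0.8, -2.0], [0.8, 0.3], [-0.8, 0.5], [0.8, 1.4]]
bays [[0.6591, 0.114, 0.01], [0.6484, 0.0449, 0.01], [0.6377, -0.0243, 0.01], [0.6271, -0.0935, 0.01]]
handle [0.48430897 0.09681214 0.058     ]
bat1 [0.477  0.0489 0.076 ]
bat2 [0.4714 0.0279 0.076 ]
cam [ 0.4625 -0.0299  0.086 ]
radio fins top [ 0.458  -0.0962  0.074 ]
wheel [ 0.4444 -0.1643  0.07  ]
```

View pics/ov.png

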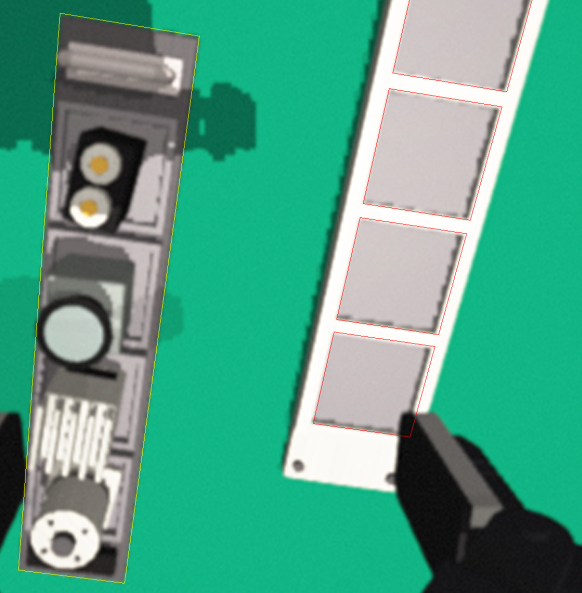

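The fit holds: overlay edges coincide with the bay and tray edges, and both yaws are about -8.7°. I'll move above the battery and take a close view before descending.

Call:
jog_arm(increments=[[[0.096,-0.126,0.2,0,0,0.165],[0.096,-0.126,0.2,0,0,0.165],[0.096,-0.126,0.2,0,0,0.165],[0.096,-0.126,0.2,0,0,0.165],[0.096,-0.126,0.2,0,0,0.165],[0.096,-0.126,0.2,0,0,0.165]]], jaw=85)

```text
time: 0.9
tcp_pos: [0.4758, 0.0381, 0.1523]
orientation: [[0.257, 0.966, 0.002], [0.966, -0.257, 0.0], [0.001, 0.002, -1.0]]
contact_force: [-0.5, 0.3, -0.3]
grip_width: 1.0
finger_force: 0.0
```

```bash
cat >>h.py <<'E'
BOX={'wheel':((.022,.022,.006),(.007,.007,.058)),'camera':((.02,.02,.05),(.019,.019,.074)),'battery':((.014,.022,.052),(.009,.018,.064)),'radio':((.02,.02,.048),(.02,.02,.062))}
def look(name,mods,fx=1.5):
    "mods: list of (module,x,y,yaw,z0); draws predicted box edges and tool axes grasp point"
    d,s=wrist(name,1);im=cv2.resize(d['img'][:,:,::-1],None,fx=fx,fy=fx,interpolation=cv2.INTER_CUBIC).copy()
    for m,x,y,a,z0 in mods:
        hx,hy,h=BOX[m][0];t=BOX[m][1]
        for X,Y,Z,c in((hx,hy,h,(0,0,255)),(hx,hy,0,(0,255,255)),t+((255,0,255),)):
            P=pose((x,y,a),[(i*X,j*Y,z0+Z) for i,j in((-1,-1),(-1,1),(1,1),(1,-1))])
            cv2.polylines(im,[np.round(np.array([topix(d,p,s) for p in P])*fx).astype(int)],True,c,1)
    cv2.imwrite(f'pics/{name}.png',im)
    R=s['orientation'];print(s['time'],np.round(s['tcp_pos'],4),'yaw',round(np.arctan2(-R[1,1],R[0,1])*-1,4),'w',round(s['grip_width'],3),np.round(s['contact_force'],1),round(float(np.max(s['finger_force'])),1))
    return d,s
E
python3 - <<'E'
from h import *
look('w1',[('battery',.4742,.0384,-.26,.012),('camera',.4629,-.0307,-.152,.012)])
E
```

```text
0.9 [0.4758 0.0381 0.1523] yaw -0.2596 w 1.0 [-0.5  0.3 -0.3] 0.0
```

View pics/w1.png

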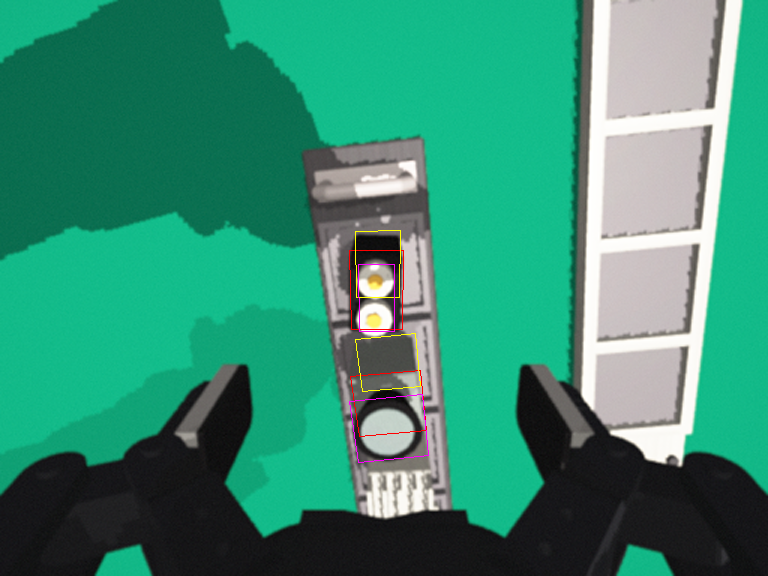

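The predicted battery box matches to within about 1 mm: cells at (375,280) and (374,320), between the finger pads. I'll descend.

Call:
jog_arm(increments=[[[0,0,0.1,0,0,0],[0,0,0.2,0,0,0],[0,0,0.25,0,0,0],[0,0,0.3,0,0,0],[0,0,0.306,0,0,0],[0,0,0.306,0,0,0],[0,0,0.306,0,0,0]]])

```text
time: 1.82
tcp_pos: [0.4754, 0.0384, 0.0299]
orientation: [[0.256, 0.967, 0.002], [0.967, -0.256, 0.0], [0.001, 0.002, -1.0]]
contact_force: [0.5, 0.3, 0.5]
grip_width: 0.999
finger_force: 0.0
```

Call:
jog_arm(increments=[[[0,0,0,0,0,0],[0,0,0,0,0,0],[0,0,0,0,0,0],[0,0,0,0,0,0],[0,0,0,0,0,0],[0,0,0,0,0,0],[0,0,0,0,0,0],[0,0,0,0,0,0]]], jaw=10)

```text
time: 2.82
tcp_pos: [0.4746, 0.0384, 0.0291]
orientation: [[0.256, 0.967, 0.0], [0.967, -0.256, 0.0], [0.0, 0.0, -1.0]]
contact_force: [-1.9, 0.6, 5.0]
grip_width: 0.32
finger_force: 59.8
```

Call:
jog_arm(increments=[[[0,0,-0.04,0,0,0],[0,0,-0.12,0,0,0],[0,0,-0.22,0,0,0],[0,0,-0.3,0,0,0],[0,0,-0.3,0,0,0],[0.06,0.08,-0.3,0,0,-0.03],[0.14,0.18,-0.3,0,0,-0.068],[0.22,0.29,-0.3,0,0,-0.068],[0.28,0.36,-0.3,0,0,-0.068],[0.301,0.398,-0.3,0,0,-0.068],[0.301,0.398,-0.3,0,0,-0.068],[0.301,0.398,-0.3,0,0,-0.068],[0.301,0.398,-0.3,0,0,-0.068],[0.301,0.398,-0.3,0,0,-0.068]]])

```text
time: 4.58
tcp_pos: [0.6589, 0.1137, 0.1494]
orientation: [[0.152, 0.988, 0.0], [0.988, -0.152, 0.0], [0.0, 0.0, -1.0]]
contact_force: [0.3, 0.1, -2.3]
grip_width: 0.32
finger_force: 59.9
```

```bash
python3 - <<'E'
from h import *
s=manip.state();p=s['tcp_pos']
look('w2',[('battery',p[0],p[1],-.153,p[2]-.0171),('battery',.6591,.114,-.153,.01)])
E
```

```text
4.575 [0.6589 0.1137 0.1494] yaw -0.1526 w 0.32 [ 0.3  0.1 -2.3] 59.9
```

View pics/w2.png

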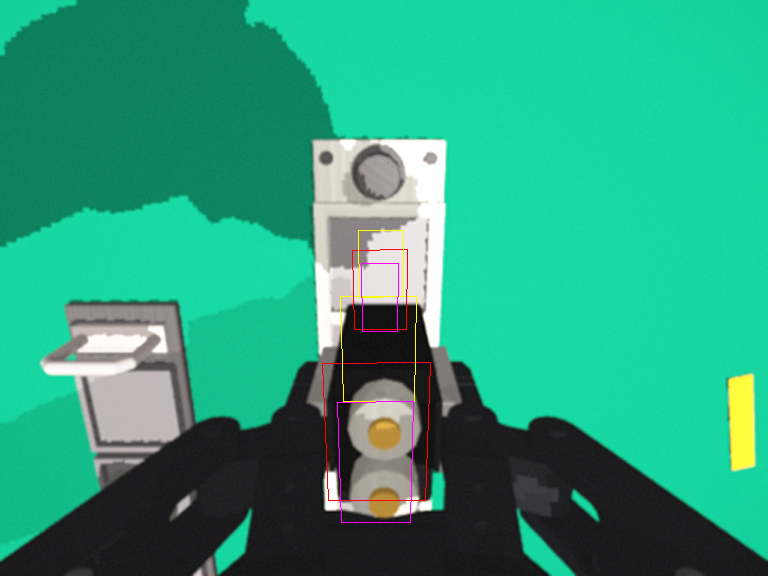

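The battery is held firmly at (385,430), about 9 px right of the prediction and 2 mm low, so the wrist camera has a bias of about 2.5 mm along tool y. I'll shift the target by -3 mm and +2 mm, then lower.

Call:
jog_arm(increments=[[[0.005,-0.008,0.1,0,0,0],[0.005,-0.008,0.2,0,0,0],[0.005,-0.008,0.26,0,0,0],[0.005,-0.008,0.285,0,0,0],[0.005,-0.008,0.295,0,0,0],[0.005,-0.008,0.3,0,0,0],[0.005,-0.008,0.303,0,0,0],[0.005,-0.008,0.305,0,0,0],[0.005,-0.008,0.305,0,0,0],[0.005,-0.008,0.305,0,0,0]]])

```text
time: 5.88
tcp_pos: [0.6566, 0.1165, 0.0272]
orientation: [[0.152, 0.988, 0.0], [0.988, -0.152, 0.0], [0.0, 0.0, -1.0]]
contact_force: [-0.4, 0.4, -1.9]
grip_width: 0.322
finger_force: 59.8
```

```bash
python3 - <<'E'
from h import *
s=manip.state();p=s['tcp_pos']
look('w3',[('battery',p[0],p[1],-.153,p[2]-.0171)])
E
```

```text
5.875 [0.6566 0.1165 0.0272] yaw -0.1524 w 0.322 [-0.4  0.4 -1.9] 59.8
```

View pics/w3.png

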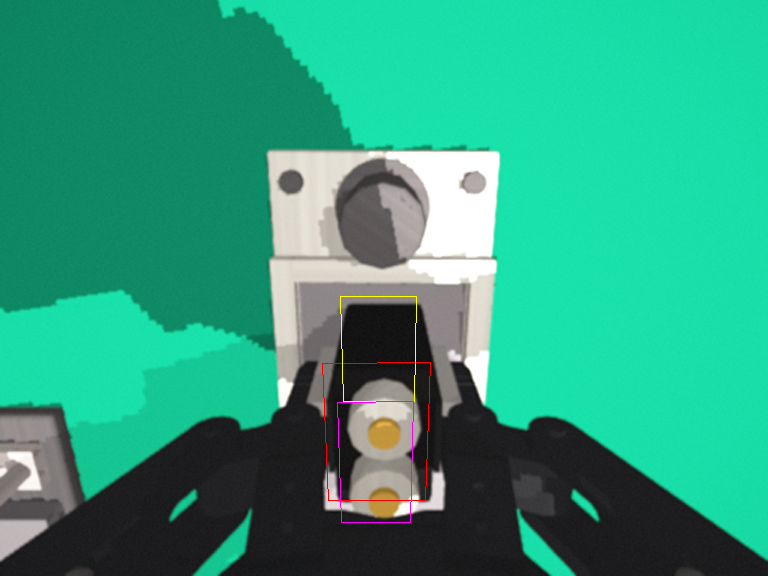

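The battery is centred in the bay: block at 385, bay spanning 300–465, with a gap at the far wall. It isn't touching the floor yet (force still equals its weight), so I'll creep down.

Call:
jog_arm(increments=[[[0,0,0.001,0,0,0],[0,0,0.002,0,0,0],[0,0,0.003,0,0,0],[0,0,0.003,0,0,0],[0,0,0.003,0,0,0]]])

```text
time: 6.55
tcp_pos: [0.6567, 0.1165, 0.0272]
orientation: [[0.152, 0.988, 0.001], [0.988, -0.152, 0.0], [0.0, 0.001, -1.0]]
contact_force: [-3.1, -0.5, 7.6]
grip_width: 0.32
finger_force: 61.1
```

It's seated. Releasing, lifting and going above the star camera.

Call:
jog_arm(increments=[[[0,0,0,0,0,0],[0,0,0,0,0,0],[0,0,0,0,0,0],[0,0,0,0,0,0],[0,0,0,0,0,0],[0,0,-0.08,0,0,0],[0,0,-0.18,0,0,0],[0,0,-0.305,0,0,0],[0,0,-0.305,0,0,0],[-0.1,-0.1,-0.305,0,0,0],[-0.2,-0.2,-0.305,0,0,0],[-0.3,-0.3,-0.305,0,0,0],[-0.4,-0.39,-0.305,0,0,0],[-0.436,-0.428,-0.305,0,0,0],[-0.436,-0.428,-0.305,0,0,0],[-0.436,-0.428,-0.305,0,0,0],[-0.436,-0.428,-0.305,0,0,0]]], jaw=85)

```text
time: 8.68
tcp_pos: [0.4617, -0.0294, 0.1474]
orientation: [[0.151, 0.989, -0.0], [0.989, -0.151, 0.0], [0.0, -0.0, -1.0]]
contact_force: [-1.1, -0.8, 0.8]
grip_width: 0.998
finger_force: 0.0
```

```bash
python3 - <<'E'
from h import *
look('w4',[('camera',.4625,-.03,-.152,.012),('radio',.458,-.0965,-.152,.012),('wheel',.4444,-.1643,-.152,.012)])
E
```

```text
8.675 [ 0.4617 -0.0294  0.1474] yaw -0.1513 w 0.998 [-1.1 -0.8  0.8] 0.0
```

View pics/w4.png

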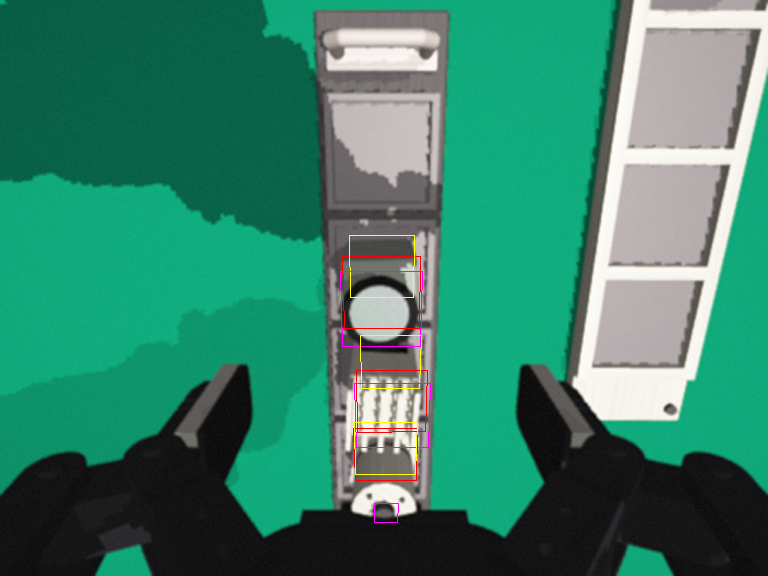

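The camera's lens is at (380,313), within 3 px of the prediction and centred between the pads. Descending and gripping.

Call:
jog_arm(increments=[[[0,-0.002,0.1,0,0,0],[0,-0.002,0.2,0,0,0],[0,-0.002,0.25,0,0,0],[0,-0.002,0.29,0,0,0],[0,-0.002,0.296,0,0,0],[0,-0.002,0.296,0,0,0],[0,-0.002,0.296,0,0,0]]])

```text
time: 9.6
tcp_pos: [0.4608, -0.0299, 0.0302]
orientation: [[0.152, 0.988, 0.002], [0.988, -0.152, -0.0], [0.0, 0.002, -1.0]]
contact_force: [-0.1, 0.4, 0.4]
grip_width: 0.998
finger_force: 0.0
```

Call:
jog_arm(increments=[[[0,0,0,0,0,0],[0,0,0,0,0,0],[0,0,0,0,0,0],[0,0,0,0,0,0],[0,0,0,0,0,0],[0,0,0,0,0,0],[0,0,0,0,0,0],[0,0,0,0,0,0]]], jaw=20)

```text
time: 10.6
tcp_pos: [0.4604, -0.0298, 0.0298]
orientation: [[0.152, 0.988, 0.001], [0.988, -0.152, -0.0], [0.0, 0.001, -1.0]]
contact_force: [-0.1, 0.4, 5.9]
grip_width: 0.461
finger_force: 61.3
```

Call:
jog_arm(increments=[[[0,0,-0.04,0,0,0],[0,0,-0.12,0,0,0],[0,0,-0.22,0,0,0],[0,0,-0.3,0,0,0],[0,0,-0.3,0,0,0],[0.05,0.08,-0.3,0,0,0],[0.11,0.18,-0.3,0,0,0],[0.17,0.29,-0.3,0,0,0],[0.22,0.38,-0.3,0,0,0],[0.256,0.43,-0.3,0,0,0],[0.256,0.43,-0.3,0,0,0],[0.256,0.43,-0.3,0,0,0],[0.256,0.43,-0.3,0,0,0],[0.256,0.43,-0.2,0,0,0],[0.256,0.43,-0.1,0,0,0],[0.256,0.43,-0.04,0,0,0],[0.256,0.43,-0.01,0,0,0],[0.256,0.43,-0.01,0,0,0],[0.256,0.43,-0.01,0,0,0]]])

```text
time: 12.98
tcp_pos: [0.6464, 0.0452, 0.0349]
orientation: [[0.152, 0.988, 0.002], [0.988, -0.152, 0.0], [0.0, 0.002, -1.0]]
contact_force: [-0.1, -0.1, -2.4]
grip_width: 0.462
finger_force: 61.3
```

```bash
python3 - <<'E'
from h import *
s=manip.state();p=s['tcp_pos']
look('w5',[('camera',p[0],p[1],-.153,p[2]-.0178)])
E
```

```text
12.975 [0.6464 0.0452 0.0349] yaw -0.1525 w 0.462 [-0.1 -0.1 -2.4] 61.3
```

View pics/w5.png

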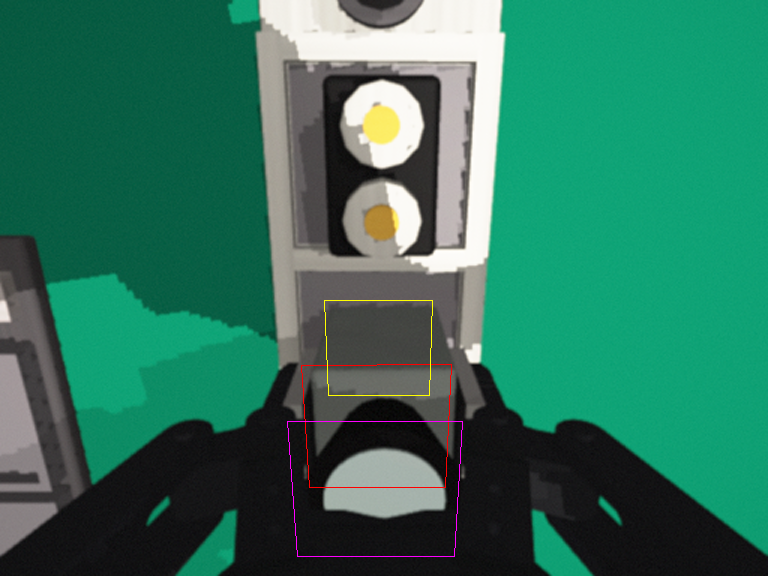

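The battery stands centred in bay 1. The camera is centred over bay 2: block 325–440, bay 300–462. Lowering until it touches.

Call:
jog_arm(increments=[[[0,0,0.006,0,0,0],[0,0,0.012,0,0,0],[0,0,0.015,0,0,0],[0,0,0.017,0,0,0],[0,0,0.018,0,0,0],[0,0,0.019,0,0,0],[0,0,0.02,0,0,0],[0,0,0.02,0,0,0],[0,0,0.02,0,0,0]]])

```text
time: 14.15
tcp_pos: [0.6456, 0.0453, 0.0278]
orientation: [[0.152, 0.988, 0.002], [0.988, -0.152, 0.0], [0.0, 0.002, -1.0]]
contact_force: [-6.6, -0.2, 13.0]
grip_width: 0.463
finger_force: 63.1
```

Call:
jog_arm(increments=[[[0,0,0,0,0,0],[0,0,0,0,0,0],[0,0,0,0,0,0],[0,0,0,0,0,0],[0,0,0,0,0,0],[0,0,-0.08,0,0,0],[0,0,-0.18,0,0,0],[0,0,-0.305,0,0,0],[0,0,-0.305,0,0,0],[-0.1,-0.1,-0.305,0,0,0],[-0.2,-0.2,-0.305,0,0,0],[-0.3,-0.3,-0.305,0,0,0],[-0.4,-0.39,-0.305,0,0,0],[-0.427,-0.42,-0.305,0,0,0],[-0.427,-0.42,-0.305,0,0,0],[-0.427,-0.42,-0.305,0,0,0],[-0.427,-0.42,-0.305,0,0,0]]], jaw=85)

```text
time: 16.27
tcp_pos: [0.4545, -0.0974, 0.147]
orientation: [[0.15, 0.989, -0.0], [0.989, -0.15, 0.0], [0.0, -0.0, -1.0]]
contact_force: [-0.7, -0.3, -0.0]
grip_width: 1.001
finger_force: 0.0
```

```bash
python3 - <<'E'
from h import *
look('w6',[('radio',.4558,-.097,-.152,.012),('wheel',.4444,-.1643,-.152,.012)])
E
```

```text
16.275 [ 0.4545 -0.0974  0.147 ] yaw -0.151 w 1.001 [-0.7 -0.3 -0. ] 0.0
```

View pics/w6.png

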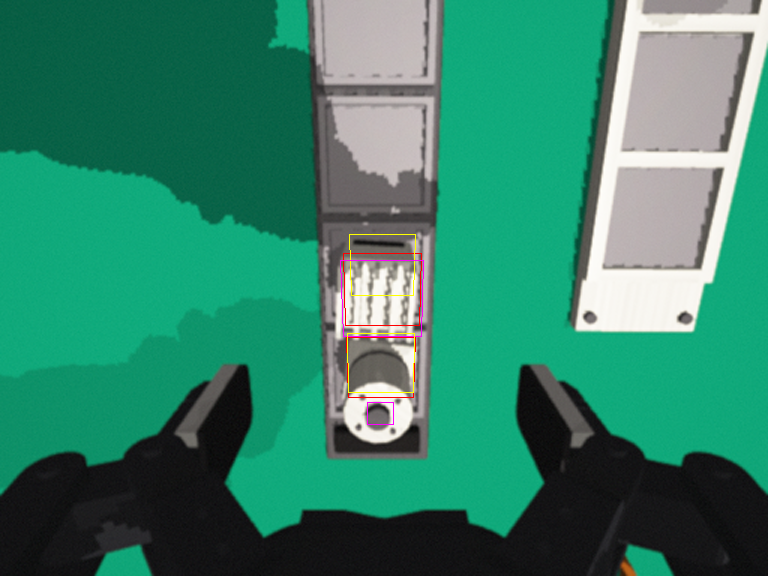

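The radio's fins are at 345–417, centred between the pads and nearly aligned; the wheel hub is at (378,414). Gripping the radio.

Call:
jog_arm(increments=[[[0,-0.002,0.1,0,0,0.01],[0,-0.002,0.2,0,0,0.01],[0,-0.002,0.25,0,0,0.01],[0,-0.002,0.29,0,0,0.01],[0,-0.002,0.295,0,0,0.01],[0,-0.002,0.295,0,0,0.01],[0,-0.002,0.295,0,0,0.01]]])

```text
time: 17.2
tcp_pos: [0.4536, -0.0981, 0.0302]
orientation: [[0.167, 0.986, 0.002], [0.986, -0.167, -0.0], [-0.0, 0.002, -1.0]]
contact_force: [0.4, 0.1, -0.5]
grip_width: 0.994
finger_force: 0.0
```

Call:
jog_arm(increments=[[[0,0,0,0,0,0],[0,0,0,0,0,0],[0,0,0,0,0,0],[0,0,0,0,0,0],[0,0,0,0,0,0],[0,0,0,0,0,0],[0,0,0,0,0,0],[0,0,0,0,0,0]]], jaw=20)

```text
time: 18.2
tcp_pos: [0.4529, -0.098, 0.0297]
orientation: [[0.167, 0.986, 0.0], [0.986, -0.167, -0.0], [-0.0, 0.0, -1.0]]
contact_force: [-1.7, 0.6, 5.9]
grip_width: 0.457
finger_force: 61.4
```

Call:
jog_arm(increments=[[[0,0,-0.04,0,0,0],[0,0,-0.12,0,0,0],[0,0,-0.22,0,0,0],[0,0,-0.3,0,0,0],[0,0,-0.3,0,0,0],[0.05,0.08,-0.3,0,0,-0.01],[0.11,0.18,-0.3,0,0,-0.01],[0.17,0.29,-0.3,0,0,-0.01],[0.22,0.37,-0.3,0,0,-0.01],[0.26,0.418,-0.3,0,0,-0.01],[0.26,0.418,-0.3,0,0,-0.01],[0.26,0.418,-0.3,0,0,-0.01],[0.26,0.418,-0.3,0,0,-0.01],[0.26,0.418,-0.2,0,0,-0.01],[0.26,0.418,-0.1,0,0,-0.01],[0.26,0.418,-0.04,0,0,-0.01],[0.26,0.418,-0.01,0,0,-0.01],[0.26,0.418,-0.01,0,0,-0.01],[0.26,0.418,-0.01,0,0,-0.01]]])

```text
time: 20.58
tcp_pos: [0.6358, -0.0235, 0.0348]
orientation: [[0.152, 0.988, 0.002], [0.988, -0.152, -0.0], [0.0, 0.002, -1.0]]
contact_force: [0.6, -0.2, -2.2]
grip_width: 0.46
finger_force: 61.4
```

```bash
python3 - <<'E'
from h import *
s=manip.state();p=s['tcp_pos']
look('w7',[('radio',p[0],p[1],-.153,p[2]-.0178)])
E
```

```text
20.575 [ 0.6358 -0.0235  0.0348] yaw -0.1526 w 0.46 [ 0.6 -0.2 -2.2] 61.4
```

View pics/w7.png

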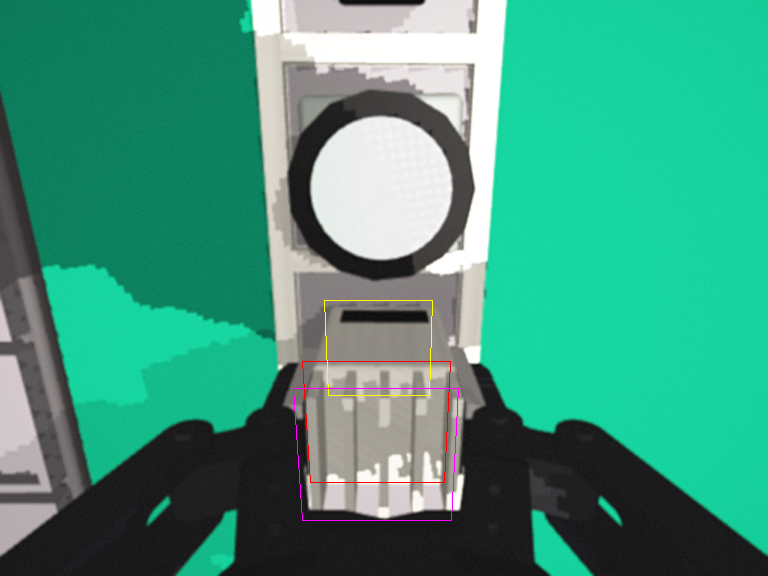

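The camera stands upright in bay 2. The radio is centred over bay 3: base 328–440, bay 298–460. Lowering.

Call:
jog_arm(increments=[[[0,0,0.006,0,0,0],[0,0,0.012,0,0,0],[0,0,0.015,0,0,0],[0,0,0.017,0,0,0],[0,0,0.018,0,0,0],[0,0,0.019,0,0,0],[0,0,0.02,0,0,0],[0,0,0.02,0,0,0],[0,0,0.02,0,0,0]]])

```text
time: 21.75
tcp_pos: [0.6351, -0.0233, 0.0278]
orientation: [[0.152, 0.988, 0.001], [0.988, -0.152, -0.0], [0.0, 0.001, -1.0]]
contact_force: [-5.5, 0.8, 13.6]
grip_width: 0.459
finger_force: 63.4
```

Call:
jog_arm(increments=[[[0,0,0,0,0,0],[0,0,0,0,0,0],[0,0,0,0,0,0],[0,0,0,0,0,0],[0,0,0,0,0,0],[0,0,-0.08,0,0,0],[0,0,-0.18,0,0,0],[0,0,-0.305,0,0,0],[0,0,-0.305,0,0,0],[-0.1,-0.1,-0.305,0,0,0],[-0.2,-0.2,-0.305,0,0,0],[-0.3,-0.3,-0.305,0,0,0],[-0.4,-0.39,-0.305,0,0,0],[-0.424,-0.423,-0.305,0,0,0],[-0.424,-0.423,-0.305,0,0,0],[-0.424,-0.423,-0.305,0,0,0],[-0.424,-0.423,-0.305,0,0,0]]], jaw=85)

```text
time: 23.88
tcp_pos: [0.443, -0.1647, 0.147]
orientation: [[0.15, 0.989, -0.0], [0.989, -0.15, 0.0], [0.0, -0.0, -1.0]]
contact_force: [-0.2, -0.0, -0.1]
grip_width: 0.997
finger_force: 0.0
```

```bash
python3 - <<'E'
from h import *
look('w8',[('wheel',.4435,-.1645,-.152,.012)])
E
```

```text
23.875 [ 0.443  -0.1647  0.147 ] yaw -0.1508 w 0.997 [-0.2 -0.  -0.1] 0.0
```

View pics/w8.png

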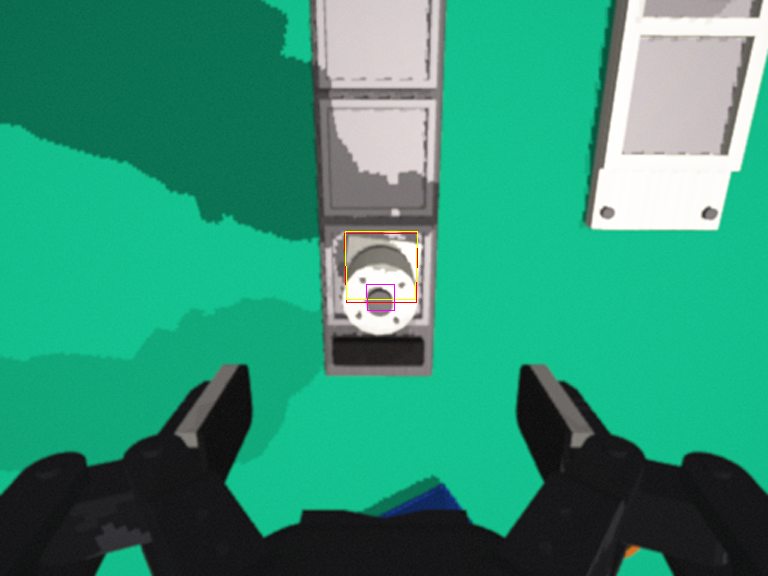

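The wheel hub is at (380,302), 5 px below the prediction, so I'll shift the grasp by -2 mm along the row and grip.

Call:
jog_arm(increments=[[[-0.006,-0.002,0.1,0,0,0],[-0.006,-0.002,0.2,0,0,0],[-0.006,-0.002,0.25,0,0,0],[-0.006,-0.002,0.29,0,0,0],[-0.006,-0.002,0.295,0,0,0],[-0.006,-0.002,0.295,0,0,0],[-0.006,-0.002,0.295,0,0,0]]])

```text
time: 24.8
tcp_pos: [0.4416, -0.1678, 0.0302]
orientation: [[0.152, 0.988, 0.002], [0.988, -0.152, -0.001], [-0.0, 0.002, -1.0]]
contact_force: [-0.5, 0.6, 0.7]
grip_width: 0.999
finger_force: 0.0
```

Call:
jog_arm(increments=[[[0,0,0,0,0,0],[0,0,0,0,0,0],[0,0,0,0,0,0],[0,0,0,0,0,0],[0,0,0,0,0,0],[0,0,0,0,0,0],[0,0,0,0,0,0],[0,0,0,0,0,0]]], jaw=20)

```text
time: 25.8
tcp_pos: [0.4411, -0.1677, 0.0298]
orientation: [[0.152, 0.988, 0.001], [0.988, -0.152, -0.0], [-0.0, 0.001, -1.0]]
contact_force: [-1.6, 0.5, 5.9]
grip_width: 0.455
finger_force: 60.3
```

Call:
jog_arm(increments=[[[0,0,-0.04,0,0,0],[0,0,-0.12,0,0,0],[0,0,-0.22,0,0,0],[0,0,-0.3,0,0,0],[0,0,-0.3,0,0,0],[0.05,0.08,-0.3,0,0,0],[0.11,0.18,-0.3,0,0,0],[0.17,0.29,-0.3,0,0,0],[0.22,0.38,-0.3,0,0,0],[0.256,0.425,-0.3,0,0,0],[0.256,0.425,-0.3,0,0,0],[0.256,0.425,-0.3,0,0,0],[0.256,0.425,-0.3,0,0,0],[0.256,0.425,-0.2,0,0,0],[0.256,0.425,-0.1,0,0,0],[0.256,0.425,-0.04,0,0,0],[0.256,0.425,-0.01,0,0,0],[0.256,0.425,-0.01,0,0,0],[0.256,0.425,-0.01,0,0,0]]])

```text
time: 28.18
tcp_pos: [0.6252, -0.0924, 0.0348]
orientation: [[0.152, 0.988, 0.002], [0.988, -0.152, -0.0], [0.0, 0.002, -1.0]]
contact_force: [-0.0, -0.2, -2.8]
grip_width: 0.455
finger_force: 61.4
```

```bash
python3 - <<'E'
from h import *
s=manip.state();p=s['tcp_pos']
look('w9',[('wheel',p[0],p[1],-.153,p[2]-.0178)])
E
```

```text
28.175 [ 0.6252 -0.0924  0.0348] yaw -0.1526 w 0.455 [-0.  -0.2 -2.8] 61.4
```

View pics/w9.png

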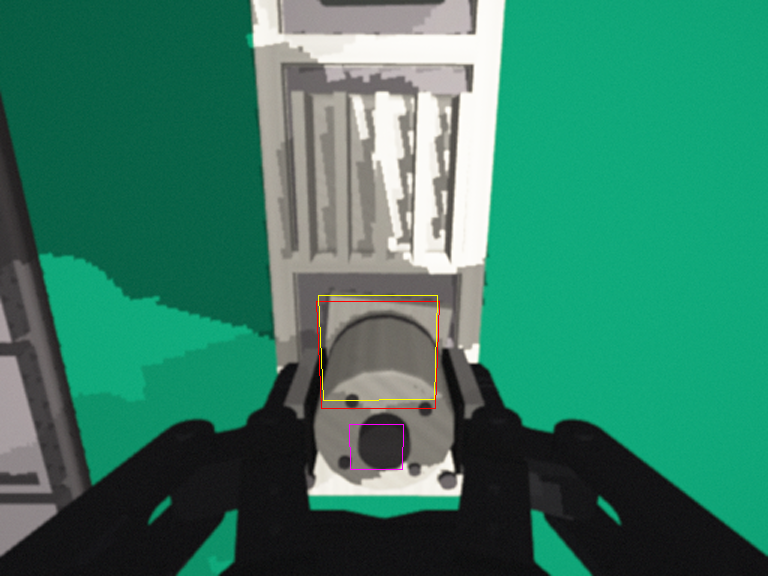

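The radio stands upright in bay 3. The wheel's foot sits inside bay 4 with slight yaw: foot 327–452, bay 296–460. Lowering.

Call:
jog_arm(increments=[[[0,0,0.006,0,0,0],[0,0,0.012,0,0,0],[0,0,0.015,0,0,0],[0,0,0.017,0,0,0],[0,0,0.018,0,0,0],[0,0,0.019,0,0,0],[0,0,0.02,0,0,0],[0,0,0.02,0,0,0],[0,0,0.02,0,0,0]]])

```text
time: 29.35
tcp_pos: [0.6245, -0.0922, 0.0278]
orientation: [[0.152, 0.988, 0.002], [0.988, -0.152, -0.0], [0.0, 0.002, -1.0]]
contact_force: [-6.3, 0.5, 13.6]
grip_width: 0.456
finger_force: 62.7
```

Seated. Releasing, rising and retreating for the final look.

Call:
jog_arm(increments=[[[0,0,0,0,0,0],[0,0,0,0,0,0],[0,0,0,0,0,0],[0,0,0,0,0,0],[0,0,0,0,0,0],[0,0,-0.08,0,0,0],[0,0,-0.18,0,0,0],[0,0,-0.305,0,0,0],[0,0,-0.4,0,0,0],[0,-0.1,-0.5,0,0,0],[0,-0.2,-0.55,0,0,0],[0,-0.3,-0.55,0,0,0],[0,-0.4,-0.55,0,0,0],[0,-0.4,-0.55,0,0,0],[0,-0.4,-0.55,0,0,0]]], jaw=85)

```text
time: 31.22
tcp_pos: [0.4668, -0.068, 0.2456]
orientation: [[0.152, 0.988, 0.001], [0.988, -0.152, -0.0], [-0.0, 0.001, -1.0]]
contact_force: [0.8, -0.0, 0.2]
grip_width: 0.996
finger_force: 0.0
```

```bash
python3 - <<'E'
from h import *
d=manip.snapshot('scene')
cv2.imwrite('pics/end.png',cv2.resize(d['img'][130:290,80:440,::-1],None,fx=2.2,fy=2.2,interpolation=cv2.INTER_CUBIC))
E
```

```text
(no output)
```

View pics/end.png

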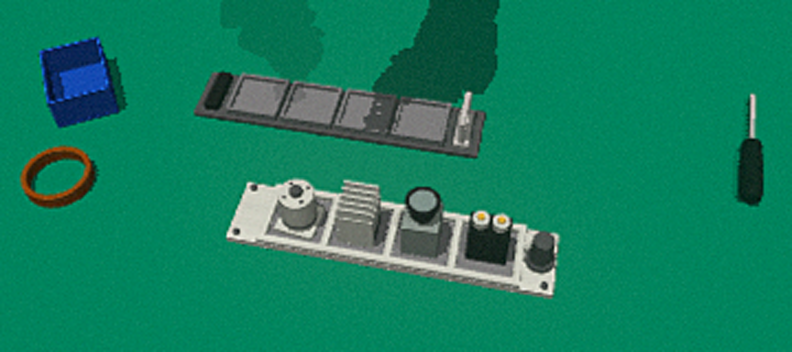

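All four stand upright in order from the post: battery (490,237), camera (421,220), radio (358,210), wheel (297,205). The bin, tape and screwdriver haven't moved.

```bash
python3 -c "
from bench import manip
print(manip.job_done())"
```

```text
the job is handed in; nothing more can be done
None
```

The job is handed in: battery, star camera, radio and reaction wheel stand upright in order from the rack's post, with the screwdriver, bin and tape untouched, in about 31 s of the 104 s allowed; the hand-in returned no verdict.

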